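# Swing out the bench hook and hang up the dip cup

## Task

Swing the folding hook on the blue bench board right out until it stands square to the board, and then hang the larger of the two dip cups on it by its wire bail, hanging freely between the board and the hook's upturned tip. Leave the smaller cup standing where it is.

Things in the scene. Friction and masses are not known exactly. Their poses are not given: they have to be found in the camera images.
- hook_tip (a point): Upturned end of the hook: upright round steel finger 12 mm thick. Point on its axis, 20 mm below its top and 20 mm above the top face of the arm, a level bar 12 mm wide, 12 mm high, its top 175 mm above the bench. x points along the arm from hinge to tip, z up; the upright hinge pin is 140 mm behind along -x. A blue board, 300 long, 170 high, 18 mm thick, stands 10 mm beside the folded arm's axis.
- hook (a joint): Turn of the hook about its upright pin, rad: 0 folded flat along the board, pointing away from the robot; 1.571 (its stop) square out. Grows counter-clockwise seen from above, away from the board's face, which looks to the robot's left. Turns easily (0.6 N at the tip), stays where left. The board is lower than the arm's top, so the finger can be taken from above.
- dip_cup_center (a point): Larger steel dip cup, standing: cup 64 mm across, 55 high; rigid upright bail of 8 mm wire; on it a round wooden grip 24 mm across, 143 to 185 (top) mm above the bottom. Point on its axis, 92.5 above the bottom. Window between rim and bail runs 55 to 135 mm above the bottom, 53 wide, narrowing to 18 in its top 36, so it self-centres; one looks through it along x (either way). 0.18 to 0.29 kg.
- small_cup_center (a point): Smaller dip cup of the same form, not to be used: 46 mm across, 135 mm high over all, grip 18 mm across. Point on its upright axis, half-way up, 67.5 mm above the bottom. The two cups stand in either of two places to the robot's left.
Mind the look-alikes: they are no part of the job. Leave any orange, pink or red look-alike of the part that bears dip_cup_center alone.

How it is judged (in metres and radians):
On the way:
1. the hook is swung out (beyond 1.3 rad) while the larger cup still stands on the bench (value of joint hook above 1.3 rad and height (world z) of dip_cup_center below 0.11 m), for 0.2 s.
At the end, for the whole second after the job is handed in: The hook is out by more than 1.3 rad and the larger cup hangs on its arm by the bail: its axis between hinge and tip and within 30 mm of the arm, its centre 63 mm (15 mm either way) below hook_tip, upright within 15 degrees; the small cup within 40 mm of its start (value of joint hook above 1.3 rad and x of dip_cup_center in the frame of hook_tip between -0.135 and 0 m and y of dip_cup_center in the frame of hook_tip between -0.03 and 0.03 m and z of dip_cup_center in the frame of hook_tip between -0.078 and -0.048 m and angle between dip_cup_center's own z axis and vertical below 0.26 rad and velocity of joint hook below 0.1 rad/s and distance of small_cup_center from where it was at the start of the episode below 0.04 m); the robot touches nothing.
It fails at once if the smaller cup is moved by 40 mm or more, or knocked over (distance of small_cup_center from where it was at the start of the episode above 0.04 m or angle between small_cup_center's own z axis and vertical above 0.5 rad).
It also fails if it takes over 58 s, if anything falls off the work surface, if the arm or the gripper's body presses on something with over 40 N, if the wrist force passes 120 N, or if a joint passes its speed limit or range.

## Robot

A 6-joint arm with a two-finger parallel gripper is mounted at the origin on the work surface. World frame = base frame: x ahead of the robot, y to its left, z up, the work surface at z = 0. Lengths are in mm, angles in degrees, forces in N, time in s.
With the tool pointing down it reaches from about 350 to 850 mm from the base axis. Payload 8.1 kg.
Tool frame: the origin (TCP) lies between the finger pads; the fingertips stand 11 mm ahead of it and the grasp point (between the pads) lies 8 mm behind it; z points along the fingers, y is the line along which they close (so a half turn about z gives the same grasp; the last joint's range is limited). The gripper opens to 85 mm and grips with 20 to 120 N. Pads are 22 mm wide; open, the fingers measure 114 mm over their backs; the gripper's body (76 mm by 85 mm) begins 54 mm behind the grasp point. The pads swing forward as they close: fully open they stand 13 mm farther back than shut.
Start: joints at [66.956, 7.471, 85.268, -0, 87.261, -4.893], TCP at [186.895, 570.154, 242.292] pointing down, gripper open.
Joint ranges: [-169.43, 169.43], [-51.17, 129.36], [1.28, 143.12], [-76.62, 256.62], [0, 156.53], [-152.29, 152.29]. Speed limits (degrees/s): [136.94, 136.94, 159.86, 180, 180, 180].

## Interface

Orientations are given as [roll, pitch, yaw] about the fixed x, y, z axes, in that order (R = Rz(yaw) Ry(pitch) Rx(roll)).
In Python, from bench import r, snapshot, get_calibration gives the robot as it stands.
- The arm moves only by the tool step_arm, never from a script. Its argument "rows" is a list of rows, each a list of 2 entries, a list of its own where there are three numbers: the shift along the tool's x, y, z in mm, then the turn about the tool's z in degrees. In form: [[[tx, ty, tz], yaw], ...]. A call has 1 to 12 rows; each row is the pose to reach, as a shift and turn from the pose commanded when the call began, along the tool's axes at that moment; what a row does not reach only later rows make up. A row lasts 1/10 s, in which the tool goes at most 50 mm and 8.59 degrees, less where a joint would pass 70% of its speed; a pose out of reach is approached as far as the arm can. A call with a gripper value outside its range is refused whole. "fingers" is the opening, from 0 (shut) to 1 (fully open), set as the call begins (left out, the last holds). The fingers move at their own pace and stop on an object; "squeeze" is the grip in N (left out, the last holds). Time passes only in rows, so rows that repeat a pose let the fingers close. It gives the time, the measured TCP pose, the force, the opening and the grip force at its end, in the units of the state.
- r.sense(): the state, without advancing time (a new reading comes with each control period).
- snapshot(name): name is "scene" or "top" or "wrist"; returns the picture (400x640x3 uint8, blue, green, red); there is no depth.
- get_calibration(name): a dict with "fovy" (degrees; the focal length in pixels is half the picture's height over the tangent of half this angle, whatever the lens; pixels are square), "cx", "cy" (the principal point, pixels), "eye" and "orientation" of the camera in the world. Camera axes: x right, y up, looking along -z (the intrinsics and any distortion apply to the point x, -y, -z); pixel columns grow to the right and rows downward; lengths in mm; the calibration is good to about 2 mm. A picture is of the moment at which its call begins: read the wrist's pose just before it. get_calibration takes no time and is no camera call; for the wrist camera it gives the pose at the moment of the call.
- r.hand_in(): hands the job in; it is judged then, once.
The state is a dict: "time": time; "joint_pos": joint angles; "qd": joint speeds; "joint_efforts": joint torques, N m; "tool_pos": TCP position; "tcp_rot": TCP orientation; "ft_force": force on the tool from outside, world axes, zero at the start; "wrist_torque": the same for the moment, N m; "finger_gap": finger opening in mm; "grip_force": force on a finger pad.
Only numpy, scipy, OpenCV 4.12 (cv2) and the standard library are available. Lean on these libraries where they do the work, as an engineer would, in place of code of your own. Each camera call takes 0.05 s, during which the arm holds its last target. There are 200 camera calls.

## Working session

There is one attempt and no reset: what is moved stays moved. The work goes in short steps, Python scripts to look and compute and a tool call to move; the robot and the scene stay as the last step left them, time stands still between calls to the robot, and variables do not carry over. Pictures are saved under pics/ and viewed, at most 11 in all, crops included, and the job is handed in when it is done.

Besides the shell and the picture viewer there is one more tool, called after ">>>" as name(argument=value, ...) on one line, values as JSON. step_arm: Moves the arm, as the interface text tells. Its arguments: {"type":"object","properties":{"rows":{"type":"array"},"fingers":{"type":"number"},"squeeze":{"type":"number"}},"required":["rows"]}

```bash
ls; mkdir -p pics; python3 - <<'E'
from bench import r,snapshot,get_calibration
import cv2
s=r.sense();print(s)
for n in("scene","top","wrist"):
    c=get_calibration(n);print(n,c)
    cv2.imwrite(f"pics/{n}0.png",snapshot(n))
E
```

```text
pics
{'time': 0.0, 'joint_pos': array([ 6.69570807e+01,  7.51486985e+00,  8.53289268e+01,  1.18835903e-04,
        8.72598577e+01, -4.89252982e+00]), 'qd': array([ 0.01403636, -0.07791097,  0.0922261 , -0.01998011, -0.0786507 ,
        0.06622506]), 'joint_efforts': array([-1.37484194e-04, -5.69374180e+01, -5.00574124e+01, -4.72702743e-05,
        1.44221078e-02, -1.61290825e-05]), 'tool_pos': array([186.67779604, 569.67847459, 241.25025556]), 'tcp_rot': array([-1.79896733e+02, -8.95862189e-03,  1.61849597e+02]), 'ft_force': array([ 0.26902198,  0.75836924, -0.47702422]), 'wrist_torque': array([-0.03659429, -0.01455079, -0.05387629]), 'grip_force': 0.0, 'finger_gap': 85.30860371612268}
scene {'fovy': 53.71933986982207, 'cx': 322.1141565260819, 'cy': 204.1477620033704, 'eye': array([1131.22196019,  -30.94935367,  771.69403782]), 'orientation': array([44.77603844,  1.14657675, 79.81931593])}
top {'fovy': 46.2772488541597, 'cx': 324.3336267741143, 'cy': 195.75800493400186, 'eye': array([ 291.20267831,   55.37879335, 1338.37715703]), 'orientation': array([ 10.36500019,   0.91737771, -90.55829245])}
wrist {'fovy': 58.51224660130672, 'cx': 317.86700803564906, 'cy': 204.23907822217734, 'eye': array([116.70653219, 593.70715294, 373.30025526]), 'orientation': array([-1.71613378e+01,  7.01355253e-02,  7.18120269e+01])}
```

View pics/scene0.png

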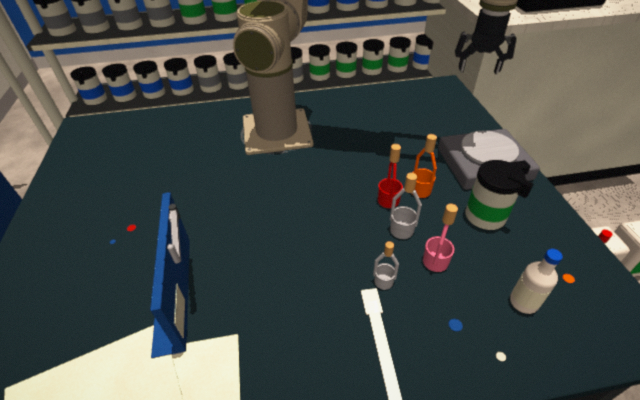

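View pics/top0.png

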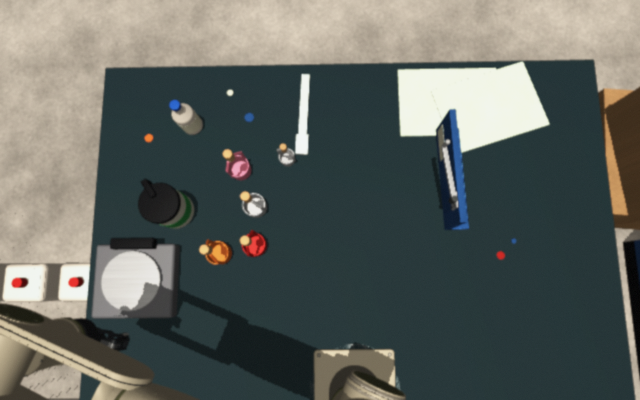

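View pics/wrist0.png

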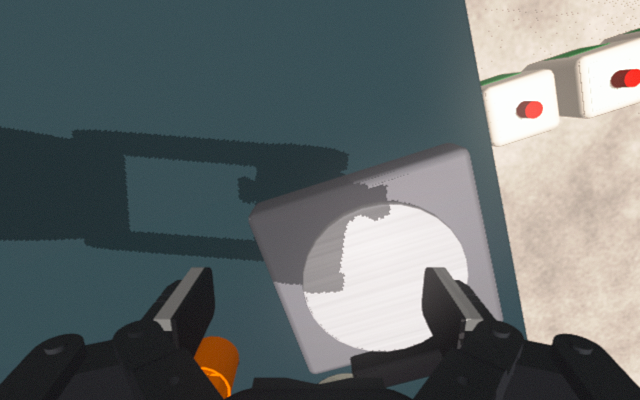

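The scene view shows the big steel cup (grip 410,183), the small steel cup (grip 389,249), and the hook on the board near (172,235). In the top view the big cup is at (253,205), the small cup at (287,155), and the arm runs from hinge (455,205) to tip (447,145). Next I'll enlarge the details.

```bash
cat > h.py <<'E'
import numpy as np,cv2
from scipy.spatial.transform import Rotation as R
from bench import r,snapshot,get_calibration
def ray(c,u,v):
    f=200/np.tan(np.radians(c["fovy"]/2))
    d=R.from_euler("xyz",c["orientation"],degrees=True).apply([(u-c["cx"])/f,-(v-c["cy"])/f,-1])
    return np.array(c["eye"]),d/np.linalg.norm(d)
def plane(c,u,v,z):
    e,d=ray(c,u,v); return e+d*(z-e[2])/d[2]
def tri(c1,p1,c2,p2):
    a,d=ray(c1,*p1);b,g=ray(c2,*p2)
    t=np.linalg.lstsq(np.c_[d,-g],b-a,rcond=None)[0]
    P,Q=a+t[0]*d,b+t[1]*g
    return (P+Q)/2,np.linalg.norm(P-Q)
def pix(c,P):
    f=200/np.tan(np.radians(c["fovy"]/2))
    q=R.from_euler("xyz",c["orientation"],degrees=True).inv().apply(np.array(P)-c["eye"])
    return c["cx"]-f*q[0]/q[2], c["cy"]+f*q[1]/q[2]
E
python3 - <<'E'
from h import *
s=cv2.imread("pics/scene0.png");t=cv2.imread("pics/top0.png")
def crop(i,x,y,w,h,k): return cv2.resize(i[y:y+h,x:x+w],(w*k,h*k),interpolation=cv2.INTER_CUBIC)
A=np.zeros((600,800,3),np.uint8)
for im,x,y,w,h,k,X,Y in((s,145,190,50,75,4,0,0),(s,365,165,75,75,4,200,0),(t,430,105,50,130,4,500,0),(t,235,140,70,80,4,200,300)):
    c=crop(im,x,y,w,h,k);c=c[:600-Y,:800-X];A[Y:Y+c.shape[0],X:X+c.shape[1]]=c
cv2.imwrite("pics/crops.png",A)
E
```

```text
(no output)
```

View pics/crops.png

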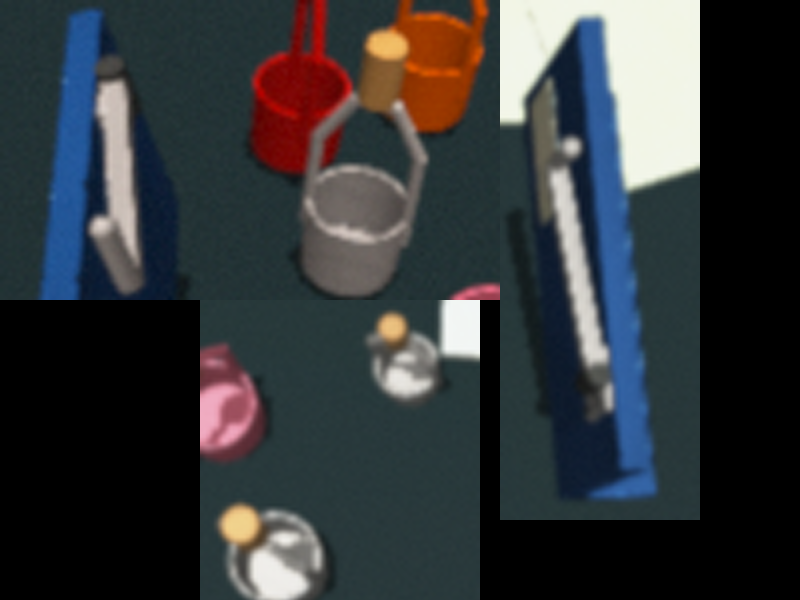

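The crops show: finger top (170.7,246) in scene and (448,141.7) in top; pin top (172.7,206.5) and (454.2,197.5); grip top (411.7,175.7) and (245,196.2); bail shoulders in scene (393,199) and (421,204.5).

```bash
python3 - <<'E'
from h import *
s=get_calibration("scene");t=get_calibration("top")
np.set_printoptions(precision=1,suppress=True)
for n,a,b,z in(("finger",(170.7,246),(448,141.7),215),("pin",(172.7,206.5),(454.2,197.5),185),("grip",(411.7,175.7),(245,196.2),185),("small",(389,245.5),(283.2,146.7),135)):
    print(n,*tri(s,a,t,b),plane(s,*a,z),plane(t,*b,z))
p=plane(s,393,199,100);q=plane(s,421,204.5,100);print(p,q,np.linalg.norm(p-q),np.degrees(np.arctan2(*(q-p)[1::-1])))
p=plane(s,391.5,216,57);q=plane(s,418,225,57);print(p,q,np.linalg.norm(p-q),np.degrees(np.arctan2(*(q-p)[1::-1])))
# board top edges
for a in((572+10,20),(600,20),(619,470),(655,492)): print(plane(t,430+(a[0]-500)/4,105+a[1]/4,170))
# colour blobs
E
```

```text
finger [ 631.  -236.8  208.7] 3.393781111634968 [ 636.8 -232.8  215. ] [ 629.4 -236.9  215. ]
pin [ 494.7 -252.4  179.2] 2.085010182358813 [ 501.2 -249.1  185. ] [ 493.8 -251.9  185. ]
grip [504.6 272.9 182.6] 2.654807218216082 [507.1 273.  185. ] [503.8 271.1 185. ]
small [647.7 182.3 130.1] 1.6528823918292845 [651.4 181.5 135. ] [646. 181. 135.]
[489.1 244.7 100. ] [520.1 304.1 100. ] 66.94626771950448 62.46791709511173
[504.7 240.8  57. ] [545.5 294.3  57. ] 67.2919197220028 52.62032123806525
[ 728.8 -260.1  170. ]
[ 728.6 -271.8  170. ]
[ 432.8 -265.9  170. ]
[ 418.8 -287.4  170. ]
```

```bash
cat >> h.py <<'E'
def delta(P,yaw,P0=None,yaw0=None):
    s=r.sense();P0=s["tool_pos"] if P0 is None else P0;y=s["tcp_rot"][2] if yaw0 is None else yaw0
    M=R.from_euler("xyz",[180,0,y],degrees=True)
    return M.inv().apply(np.array(P)-P0).round(1),round((y-yaw+180)%360-180,1)
E
python3 -c "
from h import *
print(delta((505,272,330),147,(186.9,570.15,242.3),161.85))"
```

```text
(array([-395.1, -184.2,  -87.7]), 14.8)
```

>>> step_arm(rows=[[[0, 0, -45], 0], [[0, 0, -88], 0], [[-40, -20, -88], 5], [[-85, -40, -88], 10], [[-130, -60, -88], 15], [[-175, -82, -88], 15], [[-220, -103, -88], 15], [[-265, -124, -88], 15], [[-310, -145, -88], 15], [[-350, -165, -88], 15], [[-395, -184, -88], 15], [[-395, -184, -88], 15]])

```text
time: 1.35
tool_pos: [508.3, 267.6, 329.3]
tcp_rot: [-179.9, 0.1, 146.5]
ft_force: [-0.4, 0.2, -0.0]
finger_gap: 85.6
grip_force: 0.0
```

```bash
python3 - <<'E'
from h import *
s=r.sense();c=get_calibration("wrist");i=snapshot("wrist");print(s["tool_pos"],s["tcp_rot"],c)
cv2.imwrite("pics/w1.png",i)
E
```

```text
[508.27758335 267.61949222 329.26816789] [-1.79888028e+02  6.73006487e-02  1.46507055e+02] {'fovy': 58.51224660130672, 'cx': 317.86700803564906, 'cy': 204.23907822217734, 'eye': array([446.96131826, 309.78224505, 461.14079188]), 'orientation': array([-17.23047029,   0.07019854,  56.47105128])}
```

View pics/w1.png

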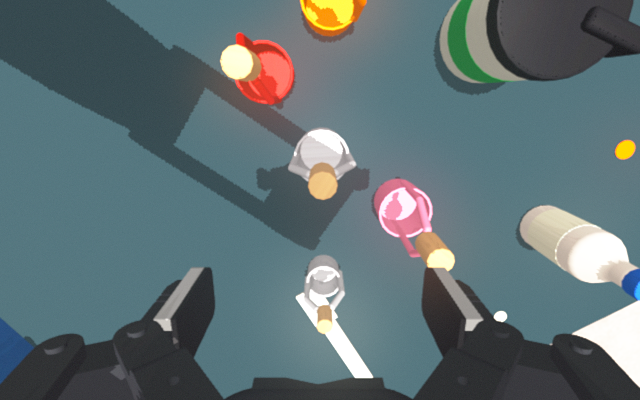

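Wrist view: big grip top about (323,187), with bail shoulders level at (291,166) and (355,166). So the bail lies along the tool's y axis at yaw 146.5.

```bash
python3 - <<'E'
from h import *
np.set_printoptions(precision=1,suppress=True)
c={'fovy': 58.51224660130672, 'cx': 317.86700803564906, 'cy': 204.23907822217734, 'eye': np.array([446.96131826, 309.78224505, 461.14079188]), 'orientation': np.array([-17.23047029,   0.07019854,  56.47105128])}
i=cv2.imread("pics/w1.png");h=cv2.cvtColor(i,cv2.COLOR_BGR2HSV)
m=cv2.inRange(h,(8,70,80),(28,200,255));m[:150]=0;m[215:]=0;m[:,:295]=0;m[:,350:]=0
ys,xs=np.nonzero(m);print(xs.min(),xs.max(),ys.min(),ys.max(),xs.mean(),ys.mean())
print("grip",plane(c,323,187,185),plane(c,xs.mean(),ys.mean(),170))
p=plane(c,291,166,100);q=plane(c,355,166,100);print(p,q,(p+q)/2,np.degrees(np.arctan2(*(q-p)[1::-1])))
# cup rim centre
print(plane(c,322,154,55))
# goal hover over hook finger
s=get_calibration("top");t=get_calibration("scene")
print(delta((620,-238,330),-6,(508.3,267.6,329.3),146.5))
E
```

```text
308 337 163 199 322.23705408515536 181.35327963176064
grip [508.4 273.6 185. ] [507.3 273.7 170. ]
[490.7 247.3 100. ] [526.9 301.9 100. ] [508.8 274.6 100. ] 56.484845714006404
[504.3 276.9  55. ]
(array([-372.2, -360. ,   -0.7]), 152.5)
```

>>> step_arm(rows=[[[-30, -30, 0], 8], [[-65, -60, 0], 16], [[-95, -90, 0], 24], [[-125, -120, 0], 32], [[-155, -150, 0], 40], [[-185, -180, 0], 48], [[-215, -210, 0], 56], [[-250, -240, 0], 64], [[-280, -270, 0], 72], [[-310, -300, 0], 80], [[-340, -330, 0], 88], [[-372, -360, 0], 96]])

```text
time: 2.6
tool_pos: [619.8, -232.7, 330.3]
tcp_rot: [-180.0, -0.0, 50.6]
ft_force: [0.8, 0.7, 1.3]
finger_gap: 85.7
grip_force: 0.0
```

>>> step_arm(rows=[[[0, 0, 0], 8], [[0, 0, 0], 16], [[0, 0, 0], 24], [[0, 0, 0], 32], [[0, 0, 0], 40], [[0, 0, 0], 48], [[0, 0, 0], 56], [[0, 0, 0], 56], [[0, 0, 0], 56]])

```text
time: 3.5
tool_pos: [619.6, -231.6, 330.2]
tcp_rot: [-180.0, 0.0, -4.8]
ft_force: [-0.1, 0.4, -0.2]
finger_gap: 85.7
grip_force: 0.0
```

```bash
python3 - <<'E'
from h import *
s=r.sense();c=get_calibration("wrist");i=snapshot("wrist");print(s["tool_pos"],s["tcp_rot"],s["joint_pos"])
cv2.imwrite("pics/w2.png",i);np.save("c2.npy",c,allow_pickle=True)
E
```

```text
[ 619.64353203 -231.59029464  330.1546425 ] [-1.79982131e+02  1.88667348e-02 -4.84883471e+00] [-2.49377103e+01  1.61982003e+01  6.62764011e+01  1.03919281e-02
  9.75492551e+01  6.99124905e+01]
```

View pics/w2.png

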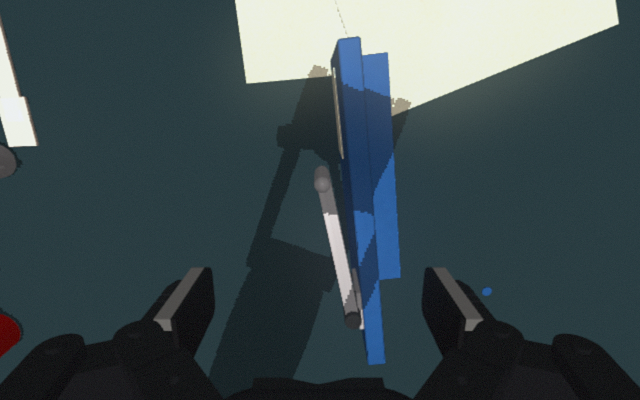

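Wrist view: finger top at about (322,185), pin top at about (352,320). The board's top face runs from (348,40) to (376,362).

```bash
python3 - <<'E'
from h import *
np.set_printoptions(precision=1,suppress=True)
c=np.load("c2.npy",allow_pickle=True).item()
f=plane(c,322,185,215);p=plane(c,352,320,182);print(f,p,np.linalg.norm((f-p)[:2]),np.degrees(np.arctan2(*(f-p)[1::-1])))
a=plane(c,338,40,170);b=plane(c,369,362,170);print(a,b,np.degrees(np.arctan2(*(a-b)[1::-1])))
a=plane(c,359,40,170);b=plane(c,384,362,170);print(a,b,np.degrees(np.arctan2(*(a-b)[1::-1])))
E
```

```text
[ 634.3 -235.1  215. ] [ 497.5 -251.7  182. ] 137.78336097020951 6.903870758786499
[ 733.5 -255.8  170. ] [ 439.3 -266.3  170. ] 2.047762740606531
[ 732.2 -271.5  170. ] [ 438.  -281.1  170. ] 1.8756463962907317
```

```bash
python3 -c "
from h import *
print(delta((633.5,-235.5,196),7))"
```

```text
(array([ 14.1,   2.5, 134.2]), np.float64(-11.9))
```

>>> step_arm(rows=[[[7, 1, 0], -6], [[14, 2.5, 0], -12], [[14, 2.5, 30], -12], [[14, 2.5, 60], -12], [[14, 2.5, 85], -12], [[14, 2.5, 105], -12], [[14, 2.5, 120], -12], [[14, 2.5, 134], -12], [[14, 2.5, 134], -12], [[14, 2.5, 134], -12]], fingers=0.5, squeeze=20)

```text
time: 4.55
tool_pos: [633.4, -236.4, 196.8]
tcp_rot: [180.0, -0.0, 6.9]
ft_force: [-0.1, -0.3, 0.8]
finger_gap: 42.8
grip_force: 0.0
```

>>> step_arm(rows=[[[0, 0, 0], 0], [[0, 0, 0], 0], [[0, 0, 0], 0], [[0, 0, 0], 0], [[0, 0, 0], 0]], fingers=0.25)

```text
time: 5.05
tool_pos: [633.3, -236.4, 196.5]
tcp_rot: [180.0, -0.0, 6.8]
ft_force: [-0.8, -0.2, 1.1]
finger_gap: 21.1
grip_force: 0.0
```

```bash
python3 - <<'E'
from h import *
np.set_printoptions(precision=1,suppress=True)
s=r.sense();print(s["tool_pos"],s["tcp_rot"],s["finger_gap"],s["grip_force"])
cv2.imwrite("pics/w3.png",snapshot("wrist"))
p=np.array([496.5,-252,196]);P0=s["tool_pos"]
for a in range(7+6,99,5):
    a=min(a,96);T=p+138*np.array([np.cos(np.radians(a)),np.sin(np.radians(a)),0]);T[2]=P0[2]
    print(a,*delta(T,a,P0,s["tcp_rot"][2]))
E
```

```text
[ 633.3 -236.4  196.5] [180.   -0.    6.8] 21.06634714555964 0.0
13 [ -0.5 -15.6  -0. ] -6.2
18 [ -2.3 -27.5  -0. ] -11.2
23 [ -5.1 -39.2  -0. ] -16.2
28 [ -9.  -50.6  -0. ] -21.2
33 [-13.8 -61.6  -0. ] -26.2
38 [-19.6 -72.2  -0. ] -31.2
43 [-26.2 -82.2  -0. ] -36.2
48 [-33.8 -91.6  -0. ] -41.2
53 [ -42.1 -100.3   -0. ] -46.2
58 [ -51.1 -108.3   -0. ] -51.2
63 [ -60.8 -115.4   -0. ] -56.2
68 [ -71.1 -121.7   -0. ] -61.2
73 [ -81.9 -127.    -0. ] -66.2
78 [ -93.1 -131.4   -0. ] -71.2
83 [-104.6 -134.8   -0. ] -76.2
88 [-116.4 -137.2   -0. ] -81.2
93 [-128.4 -138.5   -0. ] -86.2
96 [-135.6 -138.8   -0. ] -89.2
```

View pics/w3.png

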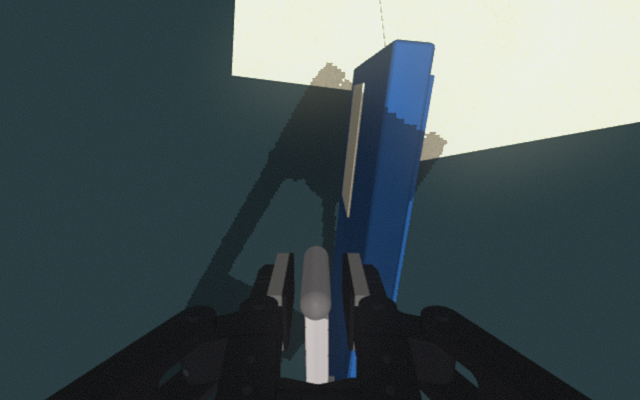

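The finger (316,290) sits centred between the two pads, so I'll swing it along the arc.

>>> step_arm(rows=[[[-0.5, -15.5, 0], -6], [[-2.3, -27.5, 0], -11], [[-5, -39, 0], -16], [[-9, -50.5, 0], -21], [[-14, -61.5, 0], -26], [[-19.5, -72, 0], -31], [[-26, -82, 0], -36], [[-34, -91.5, 0], -41], [[-42, -100, 0], -46], [[-51, -108, 0], -51], [[-61, -115.5, 0], -56], [[-71, -121.5, 0], -61]])

```text
time: 6.3
tool_pos: [548.0, -123.8, 196.4]
tcp_rot: [180.0, -0.0, 68.1]
ft_force: [0.6, 0.2, -0.3]
finger_gap: 21.2
grip_force: 0.4
```

```bash
python3 - <<'E'
from h import *
np.set_printoptions(precision=1,suppress=True)
P0=np.array([496.5,-252,196])+138*np.array([np.cos(np.radians(68)),np.sin(np.radians(68)),0])
for a in (73,78,83,88,91,93,95,97):
    T=np.array([496.5,-252,196])+138*np.array([np.cos(np.radians(a)),np.sin(np.radians(a)),0])
    print(a,*delta(T,a,P0,68))
print(r.sense()["tool_pos"],P0,r.sense()["tcp_rot"])
E
```

```text
73 [ -0.5 -12.   -0. ] -5
78 [ -2.1 -24.   -0. ] -10
83 [ -4.7 -35.7  -0. ] -15
88 [ -8.3 -47.2  -0. ] -20
91 [-11.  -53.9  -0. ] -23
93 [-12.9 -58.3  -0. ] -25
95 [-15.  -62.7  -0. ] -27
97 [-17.3 -66.9  -0. ] -29
[ 548.  -123.8  196.4] [ 548.2 -124.   196. ] [180.   -0.   68.1]
```

>>> step_arm(rows=[[[-0.5, -12, 0], -5], [[-2, -24, 0], -10], [[-4.7, -35.7, 0], -15], [[-8.3, -47, 0], -20], [[-11, -54, 0], -23], [[-13, -58.3, 0], -25], [[-14, -60.5, 0], -26], [[-14, -60.5, 0], -26]])

```text
time: 7.1
tool_pos: [486.8, -114.3, 196.5]
tcp_rot: [180.0, 0.0, 93.8]
ft_force: [-0.1, -0.1, -0.6]
finger_gap: 21.3
grip_force: 0.0
```

>>> step_arm(rows=[[[0, -1, 0], 0], [[0, -2, 0], 0], [[0, -2, 0], 0]])

```text
time: 7.4
tool_pos: [485.0, -114.5, 196.3]
tcp_rot: [180.0, 0.0, 93.8]
ft_force: [0.1, 0.5, -0.2]
finger_gap: 21.6
grip_force: 0.1
```

>>> step_arm(rows=[[[0, -1, 0], 0], [[0, -2, 0], 0], [[0, -3, 0], 0], [[0, -3, 0], 0]])

```text
time: 7.8
tool_pos: [483.4, -114.5, 196.4]
tcp_rot: [179.8, 0.0, 93.9]
ft_force: [10.4, 1.1, -4.7]
finger_gap: 21.2
grip_force: 5.1
```

>>> step_arm(rows=[[[0, -1, 0], 0], [[0, -2, 0], 0], [[0, -3, 0], 0], [[0, -3, 0], 0]])

```text
time: 8.2
tool_pos: [482.8, -114.6, 196.7]
tcp_rot: [179.5, 0.0, 93.9]
ft_force: [26.1, 0.7, -14.0]
finger_gap: 21.3
grip_force: 12.8
```

The stop is reached, with 26 N building up. I'll ease off, lift and look.

>>> step_arm(rows=[[[0, 4, 0], 0], [[0, 6, 0], 0], [[0, 8, 0], 0], [[0, 8, 0], 0], [[0, 8, -15], 0], [[0, 8, -40], 0], [[0, 8, -80], 0], [[0, 8, -125], 0], [[0, 8, -140], 0], [[0, 8, -140], 0], [[0, 8, -140], 0]])

```text
time: 9.3
tool_pos: [486.8, -114.3, 336.2]
tcp_rot: [180.0, 0.0, 93.8]
ft_force: [0.1, 0.1, -0.5]
finger_gap: 21.1
grip_force: 0.0
```

```bash
python3 - <<'E'
from h import *
s=r.sense();c=get_calibration("wrist");i=snapshot("wrist");print(s["tool_pos"],s["tcp_rot"],s["joint_pos"])
cv2.imwrite("pics/w4.png",i);np.save("c4.npy",c,allow_pickle=True)
E
```

```text
[ 486.80119528 -114.33169299  336.23087832] [1.79992335e+02 6.37551369e-03 9.38454167e+01] [-1.90919064e+01 -9.26154115e+00  9.21235617e+01 -2.90671447e-03
  9.71284359e+01 -2.29376844e+01]
```

View pics/w4.png

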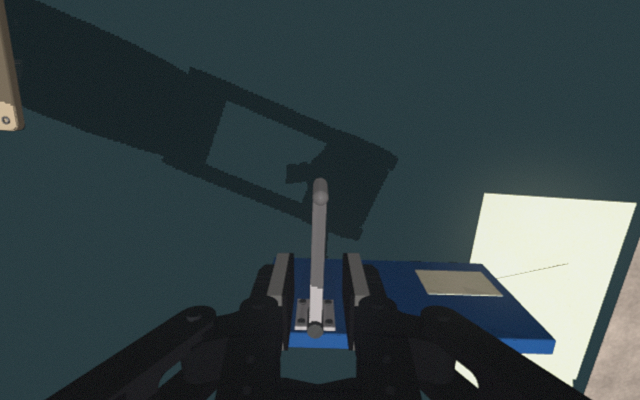

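The hook stands square out: finger top (320.5,196), pin (316,330).

```bash
python3 - <<'E'
from h import *
np.set_printoptions(precision=1,suppress=True)
c=np.load("c4.npy",allow_pickle=True).item()
f=plane(c,320.5,196,215);p=plane(c,316,330,182);print(f,p,np.linalg.norm((f-p)[:2]),np.degrees(np.arctan2(*(f-p)[1::-1])))
a=plane(c,319,212,175);b=plane(c,317,320,175);print(a,b,np.degrees(np.arctan2(*(a-b)[1::-1])))
print(delta((507.5,273.5,336),146.5))
E
```

```text
[ 490.  -110.3  215. ] [ 495.7 -250.5  182. ] 140.35101871927537 92.31098634289441
[ 490.8 -136.   175. ] [ 496.2 -244.5  175. ] 92.8532958277739
(array([385.4,  47.1,  -1. ]), np.float64(-52.7))
```

>>> step_arm(rows=[[[35, 4, 0], -5], [[75, 9, 0], -10], [[115, 14, 0], -16], [[155, 19, 0], -22], [[195, 24, 0], -28], [[235, 29, 0], -34], [[275, 34, 0], -40], [[315, 38.5, 0], -46], [[350, 43, 0], -50], [[385.4, 47.1, 0], -52.7], [[385.4, 47.1, 0], -52.7], [[385.4, 47.1, 0], -52.7]], fingers=1)

```text
time: 10.55
tool_pos: [507.1, 273.6, 333.9]
tcp_rot: [-179.8, -0.1, 146.6]
ft_force: [-0.6, -0.2, -0.5]
finger_gap: 85.3
grip_force: 0.0
```

```bash
python3 - <<'E'
from h import *
np.set_printoptions(precision=1,suppress=True)
s=r.sense();c=get_calibration("wrist");i=snapshot("wrist");print(s["tool_pos"],s["tcp_rot"])
cv2.imwrite("pics/w5.png",i)
x,y=map(int,pix(c,(508,273.5,175)));print(x,y)
h=cv2.cvtColor(i,cv2.COLOR_BGR2HSV);m=cv2.inRange(h,(8,70,80),(28,200,255))
n,l,st,ce=cv2.connectedComponentsWithStats(m)
for k in range(1,n):
    if st[k,4]>150: print(st[k],ce[k],plane(c,*ce[k],168))
print(delta((507.5,273.5,160),146.5))
E
```

```text
[507.1 273.6 333.9] [-179.8   -0.1  146.6]
317 187
[218  52  40  36 352] [245.2  73.2] [400.8 276.2 168. ]
[303 167  30  37 847] [317.4 185.6] [507.7 273.4 168. ]
[409 235  39  39 605] [423.4 249.8] [610.8 320.8 168. ]
[314 307  14  19 203] [320.3 315.3] [616.8 204.8 168. ]
(array([  0.3,   0.6, 174.4]), np.float64(0.0))
```

>>> step_arm(rows=[[[0, 0, 35], 0], [[0, 0, 70], 0], [[0, 0, 100], 0], [[0, 0, 125], 0], [[0, 0, 145], 0], [[0, 0, 160], 0], [[0, 0, 170], 0], [[0, 0, 175], 0], [[0, 0, 175], 0], [[0, 0, 175], 0]])

```text
time: 11.6
tool_pos: [508.6, 273.5, 162.3]
tcp_rot: [179.9, 0.0, 146.5]
ft_force: [0.7, -0.9, 1.2]
finger_gap: 85.5
grip_force: 0.0
```

>>> step_arm(rows=[[[0, 0, 0], 0], [[0, 0, 0], 0], [[0, 0, 0], 0], [[0, 0, 0], 0], [[0, 0, 0], 0], [[0, 0, 0], 0], [[0, 0, 0], 0], [[0, 0, 0], 0], [[0, 0, 0], 0]], fingers=0.1, squeeze=50)

```text
time: 12.5
tool_pos: [508.2, 273.4, 161.6]
tcp_rot: [180.0, 0.0, 146.6]
ft_force: [-0.6, -1.8, 3.9]
finger_gap: 23.1
grip_force: 49.7
```

```bash
python3 -c "
from h import *
print(delta((487.3,-40,258.6),92.3))"
```

```text
(array([-155.3, -273. ,  -97. ]), np.float64(54.3))
```

>>> step_arm(rows=[[[0, 0, -15], 0], [[0, 0, -40], 0], [[0, 0, -70], 0], [[0, 0, -97], 0], [[0, 0, -97], 0], [[0, 0, -97], 0]])

```text
time: 13.1
tool_pos: [508.2, 273.6, 258.6]
tcp_rot: [179.9, 0.0, 146.6]
ft_force: [-0.3, -0.5, -3.4]
finger_gap: 22.7
grip_force: 49.4
```

>>> step_arm(rows=[[[-8, -14, 0], 3], [[-24, -42, 0], 8], [[-40, -70, 0], 14], [[-58, -102, 0], 21], [[-76, -134, 0], 28], [[-94, -165, 0], 34], [[-112, -197, 0], 40], [[-128, -225, 0], 46], [[-142, -250, 0], 51], [[-152, -267, 0], 54], [[-155.3, -273, 0], 54.3], [[-155.3, -273, 0], 54.3]])

```text
time: 14.3
tool_pos: [486.2, -40.8, 256.8]
tcp_rot: [-179.9, -0.0, 92.2]
ft_force: [0.3, 0.8, -3.3]
finger_gap: 22.9
grip_force: 49.5
```

```bash
python3 - <<'E'
from h import *
np.set_printoptions(precision=1,suppress=True)
s=r.sense();print(s["tool_pos"],s["tcp_rot"],s["ft_force"])
A=np.zeros((600,800,3),np.uint8)
w=snapshot("wrist");sc=snapshot("scene");t=snapshot("top")
A[:400,:640]=0
A[:300,:480]=cv2.resize(w,(480,300))
c=cv2.resize(sc[150:300,130:330],(400,300),interpolation=cv2.INTER_CUBIC);A[300:,:400]=c
c=cv2.resize(t[130:230,380:480],(400,400)[:2]) if 0 else cv2.resize(t[105:230,340:473],(319,300));A[:300,481:800]=c
cv2.imwrite("pics/w6.png",A)
E
```

```text
[486.2 -40.8 256.8] [-179.9   -0.    92.2] [ 0.3  0.8 -3.3]
```

View pics/w6.png

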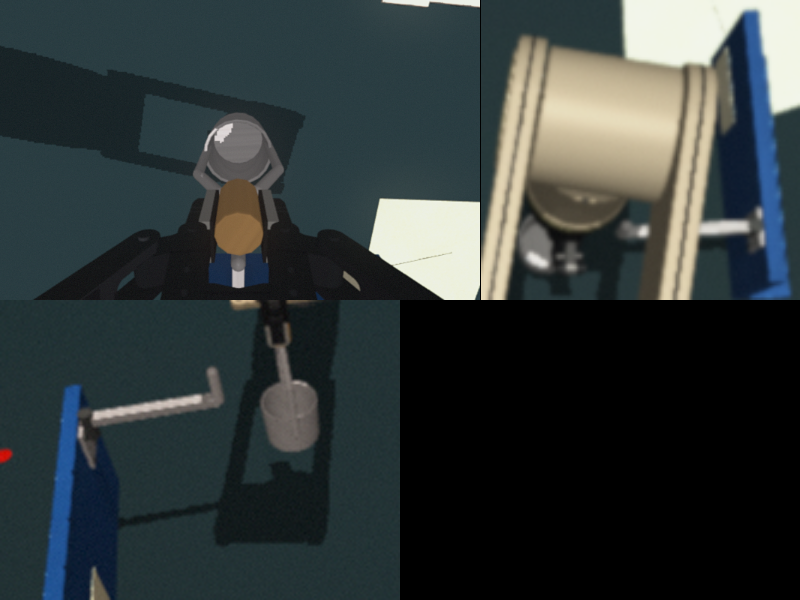

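The cup hangs upright and in line with the hook, so I'll thread it over slowly.

>>> step_arm(rows=[[[-12, 0, 0], 0], [[-24, 0, 0], 0], [[-36, 0, 0], 0], [[-46, 0, 0], 0], [[-54, 0, 0], 0], [[-62, 0, 0], 0], [[-70, 0, 0], 0], [[-78, 0, 0], 0], [[-86, 0, 0], 0], [[-86, 0, 0], 0]])

```text
time: 15.45
tool_pos: [490.5, -126.9, 258.3]
tcp_rot: [-180.0, 0.0, 92.2]
ft_force: [-0.2, 0.4, -2.4]
finger_gap: 22.9
grip_force: 49.6
```

>>> step_arm(rows=[[[-10, 0, 0], 0], [[-20, 0, 0], 0], [[-30, 0, 0], 0], [[-40, 0, 0], 0], [[-50, 0, 0], 0], [[-54, 0, 0], 0], [[-54, 0, 0], 0], [[-54, 0, 0], 0]])

```text
time: 16.25
tool_pos: [492.6, -179.8, 258.2]
tcp_rot: [-180.0, -0.0, 92.2]
ft_force: [-0.3, 0.6, -2.6]
finger_gap: 22.8
grip_force: 49.6
```

```bash
python3 - <<'E'
from h import *
np.set_printoptions(precision=1,suppress=True)
s=r.sense();print(s["tool_pos"],s["tcp_rot"],s["ft_force"])
A=np.zeros((600,480,3),np.uint8)
w=snapshot("wrist");sc=snapshot("scene")
A[:300,:480]=cv2.resize(w,(480,300))
A[300:,:400]=cv2.resize(sc[150:300,130:330],(400,300),interpolation=cv2.INTER_CUBIC)
cv2.imwrite("pics/w7.png",A)
E
```

```text
[ 492.6 -179.8  258.2] [-180.    -0.    92.2] [-0.3  0.6 -2.6]
```

View pics/w7.png

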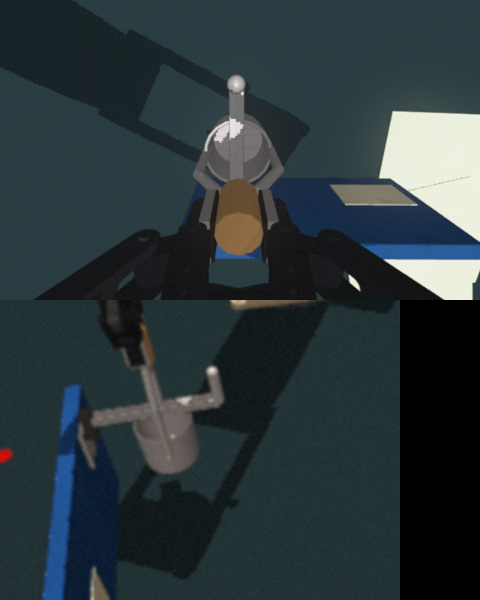

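The arm passes through the bail window. Now I'll lower it.

>>> step_arm(rows=[[[0, 0, 12], 0], [[0, 0, 24], 0], [[0, 0, 36], 0], [[0, 0, 44], 0], [[0, 0, 50], 0], [[0, 0, 54], 0], [[0, 0, 54], 0], [[0, 0, 54], 0]])

```text
time: 17.15
tool_pos: [492.9, -180.0, 204.7]
tcp_rot: [180.0, 0.0, 92.2]
ft_force: [-0.5, -0.0, -2.2]
finger_gap: 22.8
grip_force: 49.5
```

>>> step_arm(rows=[[[0, 0, 1], 0], [[0, 0, 2], 0], [[0, 0, 3], 0], [[0, 0, 3], 0], [[0, 0, 3], 0]])

```text
time: 17.65
tool_pos: [492.7, -179.9, 201.4]
tcp_rot: [180.0, 0.0, 92.2]
ft_force: [0.6, -0.2, -2.3]
finger_gap: 23.3
grip_force: 49.6
```

>>> step_arm(rows=[[[0, 0, 1], 0], [[0, 0, 2], 0], [[0, 0, 2], 0], [[0, 0, 2], 0]])

```text
time: 18.05
tool_pos: [493.6, -180.0, 201.1]
tcp_rot: [179.8, 0.1, 92.3]
ft_force: [-1.2, 1.1, 6.8]
finger_gap: 22.7
grip_force: 50.6
```

Contact on the arm is felt, so I'll release.

>>> step_arm(rows=[[[0, 0, 0], 0], [[0, 0, 0], 0], [[0, 0, 0], 0], [[0, 0, 0], 0], [[0, 0, 0], 0], [[0, 0, 0], 0], [[0, 0, 0], 0], [[0, 0, 0], 0], [[0, 0, 0], 0], [[0, 0, 0], 0]], fingers=0.75)

```text
time: 19.05
tool_pos: [492.6, -179.9, 199.3]
tcp_rot: [-180.0, -0.0, 92.2]
ft_force: [-0.2, -0.2, -0.3]
finger_gap: 64.2
grip_force: 0.0
```

>>> step_arm(rows=[[[0, 0, -8], 0], [[0, 0, -16], 0], [[0, 0, -26], 0], [[0, 0, -40], 0], [[0, 0, -60], 0], [[0, 0, -85], 0], [[0, 0, -115], 0], [[0, 0, -140], 0], [[0, 0, -140], 0], [[0, 0, -140], 0]])

```text
time: 20.05
tool_pos: [493.1, -180.1, 340.9]
tcp_rot: [179.9, 0.1, 92.3]
ft_force: [0.3, -0.5, -0.1]
finger_gap: 64.4
grip_force: 0.0
```

```bash
python3 - <<'E'
from h import *
s=r.sense();print(s["tool_pos"],s["tcp_rot"],s["ft_force"],s["finger_gap"])
A=np.zeros((600,480,3),np.uint8)
w=snapshot("wrist");sc=snapshot("scene")
A[:300,:480]=cv2.resize(w,(480,300))
A[300:,:480]=cv2.resize(sc[150:300,130:370],(480,300),interpolation=cv2.INTER_CUBIC)
cv2.imwrite("pics/w8.png",A)
E
```

```text
[ 493.06883836 -180.08432794  340.90423076] [1.79869992e+02 7.08898075e-02 9.22516352e+01] [ 0.2529052  -0.50011739 -0.14721291] 64.3606166648927
```

View pics/w8.png

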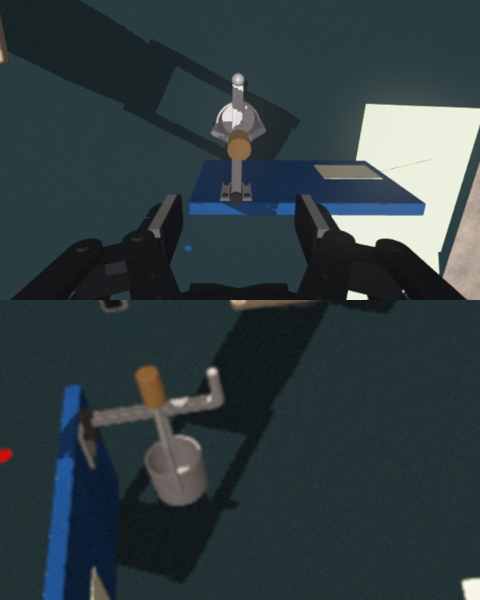

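The cup hangs on the arm, clear of the gripper. I'll let it settle and check its tilt and motion.

>>> step_arm(rows=[[[0, 0, 0], 0], [[0, 0, 0], 0], [[0, 0, 0], 0], [[0, 0, 0], 0], [[0, 0, 0], 0], [[0, 0, 0], 0], [[0, 0, 0], 0], [[0, 0, 0], 0], [[0, 0, 0], 0], [[0, 0, 0], 0], [[0, 0, 0], 0], [[0, 0, 0], 0]])

```text
time: 21.35
tool_pos: [492.6, -179.9, 339.3]
tcp_rot: [180.0, 0.0, 92.2]
ft_force: [0.5, 0.4, 0.1]
finger_gap: 64.0
grip_force: 0.0
```

```bash
python3 - <<'E'
from h import *
np.set_printoptions(precision=1,suppress=True)
for k in range(4):
    c=get_calibration("wrist");w=snapshot("wrist");s=get_calibration("scene");i=snapshot("scene")
    out=[]
    for im,x0,x1,y0,y1 in((w,290,350,160,230),(i,185,225,175,215)):
        m=cv2.inRange(cv2.cvtColor(im,cv2.COLOR_BGR2HSV)[y0:y1,x0:x1],(8,70,60),(28,230,255))
        y,x=np.nonzero(m);out.append((x.mean()+x0,y.mean()+y0))
    print(out,plane(c,*out[0],212),tri(c,out[0],s,out[1]))
# scene: expected projection of upright cup axis at the hang point
g=tri(c,out[0],s,out[1])[0]
print("upright cup rim centre/bottom px",pix(s,(g[0],g[1],95)),pix(s,(g[0],g[1],40)))
cv2.imwrite("pics/s9.png",i)
m=i[195:240,195:240];print("hook/cup seen at crop: rim px", 130+175/2,150+155/2)
E
```

```text
[(np.float64(319.3182230281052), np.float64(195.1441523118767)), (np.float64(204.95219123505976), np.float64(193.16334661354583))] [ 495.1 -177.   212. ] (array([ 495.3, -178.5,  204.9]), np.float64(0.8848578462141227))
[(np.float64(319.3173164097915), np.float64(195.14505893019037)), (np.float64(204.95219123505976), np.float64(193.16334661354583))] [ 495.1 -177.   212. ] (array([ 495.3, -178.5,  204.9]), np.float64(0.8842683194078839))
[(np.float64(319.3421052631579), np.float64(195.1551724137931)), (np.float64(204.90800000000002), np.float64(193.14))] [ 495.2 -177.   212. ] (array([ 495.3, -178.5,  205. ]), np.float64(0.7988372962798397))
[(np.float64(319.3281818181818), np.float64(195.13636363636363)), (np.float64(204.90836653386455), np.float64(193.12749003984064))] [ 495.1 -177.   212. ] (array([ 495.3, -178.5,  205. ]), np.float64(0.7837870915118068))
upright cup rim centre/bottom px (np.float64(215.78683591711643), np.float64(227.81958581326373)) (np.float64(220.63638227652385), np.float64(243.01965589502248))
hook/cup seen at crop: rim px 217.5 227.5
```

```bash
python3 -c "
from bench import r
print(r.hand_in())"
```

```text
the job is handed in; nothing more can be done
None
```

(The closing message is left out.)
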